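# Stand the heat shield up in front of the block heater

## Robot

A 6-joint arm with a two-finger parallel gripper is mounted at the origin on the work surface. World frame = base frame: x ahead of the robot, y to its left, z up, the work surface at z = 0. Lengths are in m, angles in rad, forces in N, time in s.
With the tool pointing down it reaches from about 0.375 to 0.9 m from the base axis. Payload 3.1 kg.
Tool frame: the origin (TCP) lies between the finger pads; the fingertips stand 22 mm ahead of it and the grasp point (between the pads) lies 3 mm ahead of it; z points along the fingers, y is the line along which they close (so a half turn about z gives the same grasp; the last joint's range is limited). The gripper opens to 87 mm and grips with 3 to 60 N. Pads are 19 mm wide; open, the fingers measure 117 mm over their backs; the gripper's body (75 mm by 190 mm) begins 51 mm behind the grasp point.
Start: joints at [0.972, 0.527, 1.433, -0, 1.181, -0.178], TCP at [0.255, 0.57, 0.245] pointing down, gripper open.
Joint ranges: [-3.08, 3.08], [-0.75, 2.2], [0.22, 2.44], [-1.43, 4.57], [0, 2.65], [-2.85, 2.85]. Speed limits (rad/s): [2.79, 2.79, 3.14, 3.14, 3.14, 3.14].

## Interface

Orientations are given as a unit quaternion [x, y, z, w].
In Python, from rig import get_obs, camera, get_calibration, hand_in, cut_out gives the robot as it stands.
- The arm moves only by the shell command python3 -m inch 'ROWS' [OPENING] [FORCE]. ROWS is JSON, one flat list of numbers, 6 for each row, row after row: the shift along the tool's x, y, z scaled (see below), then the turn, a rotation vector about the tool's x, y, z scaled (see below). A call has 1 to 20 rows; each row is the pose to reach, as a shift and turn from the pose commanded when the call began, along the tool's axes at that moment; what a row does not reach only later rows make up. The controller multiplies each number of a shift by 0.08 m and each number of a turn by 90 degrees. A row lasts 1/12 s, in which the tool goes at most 41.7 mm and 7.16 degrees, less where a joint would pass 70% of its speed; a pose out of reach is approached as far as the arm can. A call with a number of a shift or a turn outside -1 to 1 is refused whole. A call with a gripper value outside its range is refused whole. OPENING is the finger opening in mm, from 0 to 87, set as the call begins (- or left out, the last holds). The fingers move at their own pace and stop on an object; FORCE is the grip in N (left out, the last holds). Time passes only in rows, so rows that repeat a pose let the fingers close. It gives the time, the measured TCP pose, the force, the opening and the grip force at its end, in the units of the state.
- get_obs(): the state, without advancing time (a new reading comes with each control period).
- camera(name): name is "side" or "top" or "wrist"; returns the picture (384x512x3 uint8, red, green, blue); there is no depth.
- get_calibration(name): a dict with "vertical_fov" (degrees; the focal length in pixels is half the picture's height over the tangent of half this angle, whatever the lens; pixels are square), "cx", "cy" (the principal point, pixels), "D" ([k1, k2, p1, p2, k3] as OpenCV has them; the pictures are not rectified), "T" (4x4, takes a point from camera to world coordinates). Camera axes: x right, y down, z forward; pixel columns grow to the right and rows downward; lengths in m; the calibration is good to about 2 mm. A picture is of the moment at which its call begins: read the wrist's pose just before it. get_calibration takes no time and is no camera call; for the wrist camera it gives the pose at the moment of the call.
- hand_in(): hands the job in; it is judged then, once.
Trained networks look in the newest picture that a camera, given by its name, has taken for a name from the list of things; names that differ only in an ending like _2 or _b are one class to them, and where a whole thing is asked for, a point or a joint stands for the part that bears it (a point fixed in the world has none). Each returns a list of dicts, best first, with "conf" (0 to 1); they miss things now and then, are a little off and sometimes report something else, mostly with a low value. They report only what shows in the picture. A call takes as long as a camera call. They do not tell look-alikes from the thing itself.
- cut_out(camera, thing): "region" (384x512 bool, what is visible of it) and "bbox" ([left, top, right, bottom] in pixels, round what is visible of it).
The state is a dict: "time": time; "q": joint angles; "joint_velocities": joint speeds; "joint_torque": joint torques, N m; "position": TCP position; "tool_rot": TCP orientation; "ft_force": force on the tool from outside, world axes, zero at the start; "moment": the same for the moment, N m; "grip_width": finger opening in m; "grip_force": force on a finger pad.
Only numpy, scipy, OpenCV 4.12 (cv2) and the standard library are available. Lean on these libraries where they do the work, as an engineer would, in place of code of your own. Each camera call takes 0.05 s, during which the arm holds its last target. There are 200 camera calls.

## Task

The L-shaped steel heat shield lies on its tall leg in front of the block heater: tip it over its corner so that it stands on its foot, keeping the corner on the bench and setting the foot down under control rather than letting it topple. Then slide the foot squarely in under the heater, between its front feet, until it is felt to meet the hidden stop, press it there for a moment with about 10 N (never as much as 45 N), and leave the shield standing there. Do not bump the heater or its rack, and leave the other things on the bench where they are.

Things in the scene. Friction and masses are not known exactly. Their poses are not given: they have to be found in the camera images.
- shield: Heat shield: L of bare 6 mm steel plate, 54 mm wide, about 0.5 kg; tall leg 120 mm, foot 65 mm (outside sizes). Starts lying on the tall leg's outer face, foot upright at the end nearest the heater. Origin: middle of the outer corner edge. Own x: along the tall leg's outer face, corner to free end; z: along the foot's outer face, corner to its end; y: across. Standing, x is up and z points to the heater
- foot_tip (a point): Middle of the outer edge of the foot's end, on the shield (shield x = 0, z = 65 mm). Once standing, the shield slides on the bench with 1 to 6 N; push it low, below about 30 mm, or it rocks when it meets the stop; pushed along by its top, its foot can dig in and jam
- top_end (a point): Middle of the outer edge of the tall leg's free end, on the shield (shield x = 120 mm, z = 0). The shield's centre of mass lies 40 mm from the corner along x and 13 mm along z: tipped past about 72 degrees it falls over onto its foot unless held. Gripped lightly by its edges it swings between the fingers by its own weight until steep; gripped hard it is held fast
- heater: Block heater, fixed: two stacked steel boxes, 220 mm wide (own y), 200 mm deep (own x), top at 150 mm, three dark displays in its front. Origin: bottom centre of its front face at bench height; own x points from the front into the heater, z up. Underside 12 mm above the bench, on round feet 24 mm across; the front two are centred 25 mm behind the front face and 85 mm either side of the middle
- gap (a point): Middle of the front face's lower edge, 12 mm above the bench: mouth of the gap under the heater. Below, out of sight, an immovable stop bar lies across, 100 mm wide, centred, 2 to 11 mm above the bench, its near side 30 to 50 mm behind the front face, different each time. With the foot's end against it the tall leg's outer face is 15 to 35 mm in front of the heater's face
- rack_edge (a point): Middle of the lower front edge of the aluminium grid rack that stands on posts over the heater and juts out 70 mm in front of its face; rack 222 mm wide, 185 to 195 mm above the bench, rigid. An upright tool does not fit beneath it; one leaning back from the heater by 35 to 45 degrees does.
- bottle: Bystander: amber bottle with black cap, 68 mm across, 150 mm high; origin under its centre
- jar: Bystander: small glass jar, white cap, 44 mm across, 50 mm high; origin under its centre
- beaker: Bystander: glass beaker, 60 mm across, 80 mm high; origin under its centre
- driver: Bystander: screwdriver 170 mm long, lying; origin at its middle on the bench
- tipbox: Bystander: grey plastic box 120 x 85 x 55 mm; origin under its centre
- weight: Bystander: steel calibration weight with a knob, 36 mm across, 44 mm high; origin under its centre
There are look-alikes about, which are no part of the job. Leave any green look-alike of the shield alone.

How it is judged:
By the outcome, as a careful person would: the job done as asked, in the order asked, and still so for the second after the job is handed in, with the robot touching nothing.
It also fails if it takes over 67 s, if anything falls off the work surface, if the arm or the gripper's body presses on something with over 40 N, if the wrist force passes 120 N, or if a joint passes its speed limit or range.

## Working session

There is one attempt and no reset: what is moved stays moved. The work goes in short steps, Python scripts to look and compute and a shell command to move; the robot and the scene stay as the last step left them, time stands still between calls to the robot, and variables do not carry over. Pictures are saved under pics/ and viewed, at most 10 in all, crops included, and the job is handed in when it is done.

```bash
mkdir -p pics; ls; python3 - <<'E'
from rig import *
import cv2,numpy as np
for c in ["side","top"]:
    im=camera(c); cv2.imwrite(f"pics/{c}0.png",im[:,:,::-1])
    k=get_calibration(c); print(c,k["vertical_fov"],k["cx"],k["cy"],k["D"],np.round(k["T"],4).tolist())
    for t in ["shield","heater","bottle","jar","beaker","driver","tipbox","weight"]:
        for r in cut_out(c,t): print(t,round(r["conf"],2),[int(b) for b in r["bbox"]])
print(get_obs())
E
```

```text
pics
side 43.001122892388985 252.35927146928051 185.11717198145092 [-0.10038199  0.          0.          0.          0.        ] [[0.0168, -0.657, 0.7537, -0.2701], [-0.9998, -0.0011, 0.0214, -0.0616], [-0.0132, -0.7539, -0.6569, 0.8508], [0.0, 0.0, 0.0, 1.0]]
shield 0.94 [238, 198, 290, 233]
shield 0.87 [284, 238, 316, 305]
shield 0.87 [148, 148, 194, 166]
heater 0.91 [47, 137, 183, 274]
bottle 0.72 [278, 121, 309, 174]
jar 0.68 [215, 250, 232, 282]
beaker 0.86 [212, 136, 228, 177]
driver 0.71 [351, 200, 395, 245]
tipbox 0.57 [351, 262, 400, 323]
tipbox 0.23 [46, 140, 180, 272]
weight 0.51 [319, 168, 334, 188]
top 47.62597819141685 253.83339079851834 190.88915626922048 [0.03841114 0.         0.         0.         0.        ] [[0.0021, -0.9873, 0.1587, 0.3841], [-1.0, -0.0023, -0.0014, -0.0547], [0.0017, -0.1587, -0.9873, 1.3337], [0.0, 0.0, 0.0, 1.0]]
shield 0.9 [149, 115, 193, 138]
shield 0.86 [235, 192, 277, 211]
shield 0.64 [272, 238, 290, 278]
heater 0.8 [85, 158, 190, 255]
bottle 0.73 [270, 115, 291, 145]
jar 0.44 [220, 243, 235, 257]
beaker 0.84 [211, 120, 229, 142]
driver 0.57 [335, 199, 354, 224]
driver 0.18 [85, 159, 192, 256]
tipbox 0.81 [318, 253, 350, 298]
weight 0.69 [300, 145, 311, 153]
{'time': 0.9, 'q': array([ 9.71493646e-01,  5.27465772e-01,  1.43268009e+00,  3.19174055e-05,
        1.18144214e+00, -1.78485569e-01]), 'joint_velocities': array([-1.36001463e-03, -8.93325218e-04,  6.30718221e-04, -9.58508824e-05,
       -2.90819898e-05,  1.24671003e-04]), 'joint_torque': array([-5.19590030e-04, -4.40007412e+01, -1.76983595e+01,  6.33303775e-02,
        5.05023985e-02,  4.21330341e-06]), 'position': array([0.25526143, 0.57047351, 0.2445758 ]), 'tool_rot': array([ 2.08865387e-01,  9.77944400e-01,  7.75128325e-06, -1.27795205e-05]), 'ft_force': array([-0.80686594, -0.22702852, -0.0168158 ]), 'moment': array([-0.01103991, -0.00984621, -0.01350355]), 'grip_force': 0.0, 'grip_width': 0.08698937837515473}
```

```bash
python3 - <<'E'
import cv2,numpy as np
a=cv2.imread("pics/side0.png")[110:330,30:420];b=cv2.imread("pics/top0.png")[90:310,60:370]
cv2.imwrite("pics/a.png",cv2.resize(a,None,fx=2,fy=2,interpolation=cv2.INTER_CUBIC))
cv2.imwrite("pics/b.png",cv2.resize(b,None,fx=2.5,fy=2.5,interpolation=cv2.INTER_CUBIC))
E
```

```text
(no output)
```

View pics/a.png

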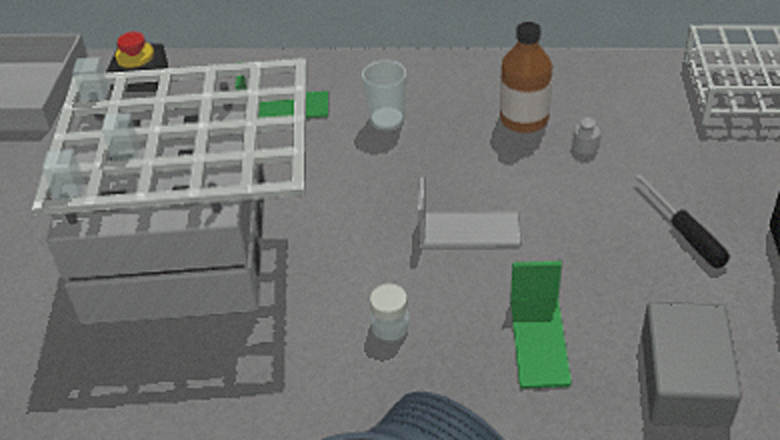

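View pics/b.png

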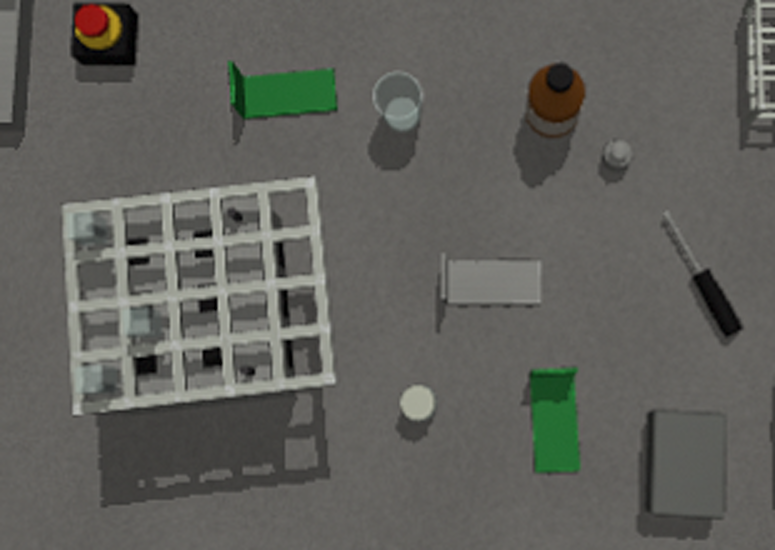

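The side view shows the bare shield at crop (415–520, 180–248). Its foot faces the heater on the left, which lies towards world +y, and the green look-alikes sit elsewhere. The jar is at crop (388,312) and the green shield at (540,325), both close to the working path. Next I fit silhouettes to get poses.

```bash
cat > h.py <<'E'
import numpy as np,cv2
from scipy.optimize import minimize
from scipy.spatial.transform import Rotation as R
from rig import *
S=4
def proj(k,P):
    T=np.array(k["T"]);f=192/np.tan(np.radians(k["vertical_fov"]/2))
    K=np.array([[f,0,k["cx"]],[0,f,k["cy"]],[0,0,1.]])
    Pc=(np.asarray(P,float).reshape(-1,3)-T[:3,3])@T[:3,:3]
    return cv2.projectPoints(Pc,np.zeros(3),np.zeros(3),K,np.array(k["D"],float))[0][:,0]
def box(x0,x1,y0,y1,z0,z1): return np.array([[x,y,z] for x in(x0,x1) for y in(y0,y1) for z in(z0,z1)])/1e3
def cyl(r,z0,z1):
    a=np.linspace(0,2*np.pi,24,endpoint=False)
    return np.array([[r*np.cos(t),r*np.sin(t),z] for t in a for z in(z0,z1)])/1e3
def place(P,p,h=0.): # p = x,y,yaw
    c,s=np.cos(p[2]),np.sin(p[2]);return P@np.array([[c,s,0],[-s,c,0],[0,0,1]])+[p[0],p[1],h]
def render(k,parts,p):
    m=np.zeros((384*S,512*S),np.uint8)
    for P in parts:
        q=((proj(k,place(P,p))+.5)*S).astype(np.int32)
        cv2.fillConvexPoly(m,cv2.convexHull(q),1)
    return cv2.resize(m.astype(np.float32),(512,384),interpolation=cv2.INTER_AREA)
def fit(views,parts,p0,yaw=True,step=.01):
    # views: list (calib,mask)
    n=3 if yaw else 2
    def cost(v):
        p=list(v)+([0] if not yaw else [])
        c=0
        for k,m in views:
            r=render(k,parts,p); c+=np.abs(r-m).sum()/m.sum()
        return c
    best=None;v=np.array(p0[:n],float)
    for st in (step,step/3):
        sim=np.vstack([v]+[v+np.eye(n)[i]*(st if i<2 else st*10) for i in range(n)])
        o=minimize(cost,v,method="Nelder-Mead",options=dict(initial_simplex=sim,xatol=1e-4,fatol=1e-4,maxiter=150));v=o.x
    return v,o.fun/len(views)
def ray0(k,uv,z):
    T=np.array(k["T"]);f=192/np.tan(np.radians(k["vertical_fov"]/2))
    K=np.array([[f,0,k["cx"]],[0,f,k["cy"]],[0,0,1.]])
    u=cv2.undistortPoints(np.array([[uv]],float),K,np.array(k["D"],float))[0,0]
    d=T[:3,:3]@[u[0],u[1],1];return T[:3,3]+d*(z-T[2,3])/d[2]
# shield lying, own frame for yaw: local x = from corner toward free end
LY=[box(0,120,-27,27,0,6),box(0,6,-27,27,0,65)]
E
python3 - <<'E'
from h import *
from scipy.optimize import least_squares
K={c:get_calibration(c) for c in("side","top")}
for c in K: camera(c)
def get(c,t,sel=None):
    rs=cut_out(c,t)
    rs=[r for r in rs if sel is None or abs(np.mean(r["bbox"][::2])-sel[0])<15 and abs(np.mean(r["bbox"][1::2])-sel[1])<15]
    return rs[0]["region"].astype(np.float32) if rs else None
def run(t,parts,sel,yaw,z):
    V=[(K[c],m) for c in("side","top") if (m:=get(c,t,sel and sel[c])) is not None]
    ys,xs=np.nonzero(V[-1][1]); p=ray0(V[-1][0],[xs.mean(),ys.mean()],z)
    p0=[p[0],p[1],-1.57]
    if t=="shield" and yaw: p0[1]+=.06
    v,e=fit(V,parts,p0,yaw);print(t,len(V),np.round(v,4),round(e,3))
run("shield",LY,{"side":(264,215),"top":(256,201)},True,.01)
run("shield",LY,{"side":(300,271),"top":(281,258)},True,.01)
run("jar",[cyl(22,0,50)],None,False,.03)
run("beaker",[cyl(30,0,80)],None,False,.05)
run("bottle",[cyl(34,0,105),cyl(14,105,150)],None,False,.07)
# heater by rack corners (rack top z=.195) local: x into heater
def rk(p): 
    P=np.array([[-.07,.111,.195],[-.07,-.111,.195],[-.07+p[3],.111,.195],[-.07+p[3],-.111,.195]])
    return place(P,p)
top=np.array([[186,161.2],[193.6,243.2],[85.6,172],[90,255.2]])
side=np.array([[182.5,140],[182.5,205]])
def res(p):
    P=rk(p); a=proj(K["top"],P); b=proj(K["side"],P[:2])
    # own y: heater x=+y -> own y=-x world : own +y = nearer robot
    return np.r_[(a-top[[1,0,3,2]]).ravel(),(b-side[[1,0]]).ravel()]
o=least_squares(res,[.4,.3,1.57,.28]);print("heater",np.round(o.x,4),np.round(res(o.x),1))
p=o.x
print("front bottom corners side px",proj(K["side"],place(box(0,0,-110,110,12,150),p)).round(0).tolist())
E
```

```text
shield 2 [ 0.5603 -0.0052 -1.5618] 0.14
shield 2 [ 0.4287 -0.0837 -1.6037] 1.079
jar 2 [ 2.6197 -1.7016] 1.0
beaker 2 [0.7773 0.0486] 0.321
bottle 2 [ 0.7751 -0.1397] 0.145
heater [0.5287 0.1808 1.6838 0.2676] [ 0.4  1.1  0.6  0.1 -0.   0.9  0.1  0.  -1.1 -1.3  0.3 -1.6]
front bottom corners side px [[163.0, 199.0], [155.0, 156.0], [159.0, 266.0], [149.0, 222.0], [163.0, 199.0], [155.0, 156.0], [159.0, 266.0], [149.0, 222.0]]
```

```bash
python3 - <<'E'
from h import *
K=get_calibration("top");s=get_calibration("side")
f=lambda u,v:(u/2.5+60,v/2.5+90)
print("jar cap",ray0(K,f(417,403),.05).round(3), "side base",ray0(s,(388/2+30,330/2+110),.005).round(3))
for u,v in((530,370),(575,369)):print("green foot top",ray0(K,f(u,v),.065).round(3))
for u,v in((535,471),(579,471)):print("green end",ray0(K,f(u,v),.006).round(3))
o=get_obs();print(R.from_quat(o["tool_rot"]).as_matrix().round(3))
E
```

```text
jar cap [0.412 0.022 0.05 ] side base [0.401 0.023 0.005]
green foot top [ 0.45  -0.11   0.065]
green foot top [ 0.451 -0.162  0.065]
green end [ 0.333 -0.117  0.006]
green end [ 0.333 -0.17   0.006]
[[-0.913  0.409  0.   ]
 [ 0.409  0.913  0.   ]
 [-0.     0.    -1.   ]]
```

```bash
python3 -m inch '[0,0,-1,0,0,0.2, 0,0,-1,0,0,0.4, 0,0,-1,0,0,0.6, 0,0,-1,0,0,0.727, 0,0,-1,0,0,0.727, 0,0,-1,0,0,0.727, 0,0,-1,0,0,0.727, 0,0,-1,0,0,0.727, 0,0,-1,0,0,0.727, 0,0,-1,0,0,0.727]' 87 5
python3 -m inch '[0,0.4,-0.4,0,0,0, 0,1,-0.8,0,0,0, 0,1,-0.8,0,0,0, 0,1,-0.8,0,0,0]'
```

```text
time: 2.33
position: [0.2553, 0.5704, 0.3245]
tool_rot: [0.705, 0.709, -0.0, 0.0]
ft_force: [-0.3, 0.3, 0.8]
grip_width: 0.0868
grip_force: 0.0
time: 2.67
position: [0.3401, 0.5719, 0.392]
tool_rot: [0.705, 0.71, 0.004, 0.0]
ft_force: [0.9, 1.3, 0.5]
grip_width: 0.0872
grip_force: 0.0
```

```bash
for i in 1; do python3 -m inch '[-0.5,0.5,0,0,0,0, -1,0.9,0,0,0,0, -1,0.9,0,0,0,0]'; python3 -m inch '[-0.5,0.5,0,0,0,0, -1,0.9,0,0,0,0, -1,0.9,0,0,0,0]' ; python3 -m inch '[-0.5,0,0,0,0,0, -1,0,0,0,0,0, -1,0,0,0,0,0]'; python3 -m inch '[-0.5,0,0,0,0,0, -1,0,0,0,0,0, -1,0,0,0,0,0]';  python3 -m inch '[-0.5,0,0,0,0,0, -1,0,0,0,0,0, -1,0,0,0,0,0]';  python3 -m inch '[-0.5,0,0,0,0,0, -1,0,0,0,0,0, -1,0,0,0,0,0]';  python3 -m inch '[-0.5,0,0,0,0,0, -1,0,0,0,0,0, -1,0,0,0,0,0]';  python3 -m inch '[-0.5,0,0.4,0,0,0, -1,0,0.8,0,0,0, -1,0,1,0,0,0, -1,0,1,0,0,0]' ; done | grep -E "time|pos|rot"
python3 - <<'E'
from h import *
o=get_obs();print(o["position"],o["q"].round(3))
k=get_calibration("wrist");im=camera("wrist");cv2.imwrite("pics/w1.png",im[:,:,::-1])
P=place(np.vstack(LY),[.5603,-.0052,-1.5618]);uv=proj(k,P)
rs=cut_out("wrist","shield")
for r in rs: print(r["conf"],r["bbox"])
v,e=fit([(k,rs[0]["region"].astype(np.float32))],LY,[.5603,-.0052,-1.5618]);print(v,e)
uv2=proj(k,place(np.vstack(LY),v))
for q in uv: cv2.circle(im,tuple(int(a) for a in q),3,(255,0,0),1)
for q in uv2: cv2.circle(im,tuple(int(a) for a in q),3,(0,255,0),1)
cv2.imwrite("pics/w1.png",im[:,:,::-1])
E
```

```text
time: 2.92
position: [0.4087, 0.4892, 0.3874]
tool_rot: [0.704, 0.711, -0.001, 0.001]
time: 3.17
position: [0.4818, 0.4093, 0.3875]
tool_rot: [0.704, 0.71, -0.001, 0.0]
time: 3.42
position: [0.48, 0.3263, 0.3874]
tool_rot: [0.705, 0.709, -0.003, 0.0]
time: 3.67
position: [0.4806, 0.2474, 0.3878]
tool_rot: [0.705, 0.709, -0.002, 0.001]
time: 3.92
position: [0.4818, 0.1679, 0.388]
tool_rot: [0.705, 0.709, -0.002, 0.001]
time: 4.17
position: [0.483, 0.088, 0.3881]
tool_rot: [0.706, 0.709, -0.001, 0.001]
time: 4.42
position: [0.4842, 0.008, 0.3882]
tool_rot: [0.706, 0.708, -0.001, 0.001]
time: 4.75
position: [0.4817, -0.0679, 0.3036]
tool_rot: [0.705, 0.709, -0.002, -0.005]
[ 0.48171951 -0.06785333  0.30359474] [-0.37   0.271  1.688 -0.     1.194 -0.376]
0.9 [483.9, 1.7, 509.6, 14.6]
0.84 [290.5, 122.8, 344.3, 197.3]
0.82 [160.6, 192.0, 237.0, 240.1]
[ 0.67696667 -0.63853333  0.40486667] 1.0
```

View pics/w1.png

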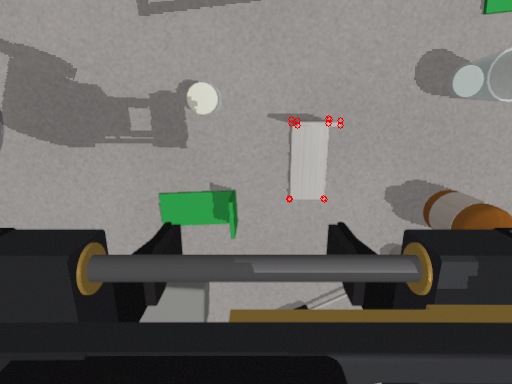

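The wrist view agrees with the estimate: the shield is at (290–340, 120–200), with the red model points on its outline. The green look-alike's foot is at (232,215) and the jar at (203,98). I refine the fit with this mask.

```bash
python3 - <<'E'
from h import *
k=get_calibration("wrist");im=camera("wrist")
p0=[.5603,-.0052,-1.5618]
r=min(cut_out("wrist","shield"),key=lambda r:abs(r["bbox"][0]-290)+abs(r["bbox"][1]-122))
v,e=fit([(k,r["region"].astype(np.float32))],LY,p0,step=.004);print(v.round(4),e)
E
```

```text
[ 0.5602 -0.0065 -1.5587] 0.028643174096941948
```

```bash
(python3 -m inch '[-0.3,0.5,0.2,0,0,0, -0.54,0.99,0.6,0,0,0, -0.54,0.99,1,0,0,0, -0.54,0.99,1,0,0,0]'; python3 -m inch '[0,0,0.5,0,0,0, 0,0,1,0,0,0, 0,0,1,0,0,0]';python3 -m inch '[0,0,0.5,0,0,0, 0,0,1,0,0,0, 0,0,1,0,0,0,0,0,1,0,0,0,0,0,1,0,0,0]')| grep -E "time|pos|rot"
```

```text
time: 5.28
position: [0.5652, -0.1096, 0.2241]
tool_rot: [0.704, 0.71, -0.001, -0.002]
time: 5.53
position: [0.5599, -0.1071, 0.1432]
tool_rot: [0.704, 0.711, -0.003, -0.006]
time: 5.95
position: [0.566, -0.1104, 0.0721]
tool_rot: [0.704, 0.71, 0.001, 0.002]
```

```bash
(python3 -m inch '[0,-0.04,0.2,0,0,0, 0,-0.04,0.4,0,0,0, 0,-0.04,0.52,0,0,0, 0,-0.04,0.52,0,0,0, 0,-0.04,0.52,0,0,0, 0,-0.04,0.52,0,0,0]')| grep -E "time|pos|rot|for"
python3 - <<'E'
from rig import *
for i in range(3): camera("top"); print(get_obs()["position"].round(4),get_obs()["tool_rot"].round(4))
E
```

```text
time: 6.45
position: [0.5621, -0.1107, 0.029]
tool_rot: [0.704, 0.71, 0.001, 0.002]
ft_force: [-0.3, -0.0, 0.6]
grip_force: 0.0
[ 0.5619 -0.1107  0.0287] [7.042e-01 7.100e-01 6.000e-04 1.500e-03]
[ 0.5617 -0.1106  0.0284] [7.042e-01 7.100e-01 5.000e-04 1.200e-03]
[ 0.5615 -0.1106  0.0281] [7.043e-01 7.099e-01 4.000e-04 9.000e-04]
```

```bash
(python3 -m inch '[0,0,0.055,0,0,0, 0,0,0.055,0,0,0, 0,0,0.055,0,0,0, 0,0,0.055,0,0,0]'; python3 -m inch '[0,0,0,0,0,0, 0,0,0,0,0,0, 0,0,0,0,0,0, 0,0,0,0,0,0, 0,0,0,0,0,0, 0,0,0,0,0,0]' 40 8)| grep -E "time|pos|rot|for|wid"
```

```text
time: 6.93
position: [0.5609, -0.1104, 0.0225]
tool_rot: [0.704, 0.71, 0.0, 0.0]
ft_force: [-0.9, -0.0, 0.6]
grip_width: 0.0871
grip_force: 0.3
time: 7.43
position: [0.5606, -0.1102, 0.0225]
tool_rot: [0.704, 0.71, -0.0, -0.0]
ft_force: [0.4, 0.7, -0.1]
grip_width: 0.0547
grip_force: 0.1
```

```bash
cat > arc.py <<'E'
import numpy as np
def tcp(th,b,R=103.8,f0=1.8,L=19.2):
    f=np.radians(th+f0);b=np.radians(b)
    return np.array([-R*np.cos(f)-L*np.sin(b), -R*np.sin(f)-L*np.cos(b)])  # (x=+Y, z=down) mm from corner
def rows(ths,bs,**k):
    p0=tcp(ths[0],bs[0],**k);b0=np.radians(bs[0]);out=[]
    for t,b in zip(ths[1:],bs[1:]):
        d=tcp(t,b,**k)-p0
        x=d[0]*np.cos(b0)-d[1]*np.sin(b0); z=d[0]*np.sin(b0)+d[1]*np.cos(b0)
        out.append((round(x/80,3),0,round(z/80,3),0,round((b-bs[0])/90,3),0))
    print(", ".join(",".join(str(v) for v in r) for r in out))
E
python3 -c "
from arc import *
rows(np.linspace(0,35,15),np.linspace(0,14,15))
rows(np.linspace(35,62,12),np.linspace(14,30,12))"
python3 -m inch '[0,0,0,0,0,0, 0,0,0,0,0,0]'
```

```text
-0.001,0,-0.056,0,0.011,0, 0.0,0,-0.113,0,0.022,0, 0.004,0,-0.169,0,0.033,0, 0.01,0,-0.224,0,0.044,0, 0.019,0,-0.279,0,0.056,0, 0.03,0,-0.333,0,0.067,0, 0.043,0,-0.386,0,0.078,0, 0.059,0,-0.439,0,0.089,0, 0.077,0,-0.49,0,0.1,0, 0.097,0,-0.541,0,0.111,0, 0.12,0,-0.59,0,0.122,0, 0.144,0,-0.638,0,0.133,0, 0.171,0,-0.684,0,0.144,0, 0.2,0,-0.729,0,0.156,0
0.038,0,-0.034,0,0.016,0, 0.077,0,-0.066,0,0.032,0, 0.117,0,-0.096,0,0.048,0, 0.159,0,-0.124,0,0.065,0, 0.202,0,-0.149,0,0.081,0, 0.246,0,-0.173,0,0.097,0, 0.291,0,-0.194,0,0.113,0, 0.337,0,-0.212,0,0.129,0, 0.384,0,-0.228,0,0.145,0, 0.432,0,-0.242,0,0.162,0, 0.48,0,-0.253,0,0.178,0
time: 7.6
position: [0.5605, -0.1102, 0.0225]
tool_rot: [0.704, 0.71, -0.0, -0.0]
ft_force: [0.2, -0.1, -0.1]
grip_width: 0.0543
grip_force: 8.1
```

Gripped at 8 N. Now the first part of the arc, followed by a check.

```bash
python3 -m inch '[0,0,-0.056,0,0.011,0, 0,0,-0.113,0,0.022,0, 0.004,0,-0.169,0,0.033,0, 0.01,0,-0.224,0,0.044,0, 0.02,0,-0.28,0,0.056,0, 0.03,0,-0.333,0,0.067,0, 0.043,0,-0.386,0,0.078,0, 0.06,0,-0.44,0,0.089,0, 0.077,0,-0.49,0,0.1,0, 0.097,0,-0.54,0,0.111,0, 0.12,0,-0.59,0,0.122,0, 0.144,0,-0.638,0,0.133,0, 0.171,0,-0.684,0,0.144,0, 0.2,0,-0.729,0,0.156,0, 0.2,0,-0.729,0,0.156,0]'
cat > sh.py <<'E'
from h import *
# fit corner x,y,yaw,theta from given masks
def parts(th):
    c,s=np.cos(th),np.sin(th);M=np.array([[c,0,s],[0,1,0],[-s,0,c]]).T # local x->(c,0,s), z->(-s,0,c)
    return [P@M for P in LY]
def fit4(views,p0,lift=False):
    def cost(v):
        q=parts(v[3]);return sum(np.abs(render(k,q,v[:3])-m).sum()/m.sum() for k,m in views)
    v=np.array(p0,float)
    for st in(1,.3):
        sim=np.vstack([v]+[v+np.eye(4)[i]*[.006,.006,.05,.12][i]*st for i in range(4)])
        o=minimize(cost,v,method="Nelder-Mead",options=dict(initial_simplex=sim,xatol=1e-4,fatol=1e-4,maxiter=250));v=o.x
    return v,o.fun/len(views)
def see(p0,cams=("side","top")):
    V=[]
    for c in cams:
        camera(c);k=get_calibration(c)
        uv=proj(k,place(np.vstack(parts(p0[3])),p0)).mean(0)
        rs=[r for r in cut_out(c,"shield")]
        r=min(rs,key=lambda r:np.hypot(np.mean(r["bbox"][::2])-uv[0],np.mean(r["bbox"][1::2])-uv[1]))
        print(c,round(r["conf"],2),[int(b) for b in r["bbox"]],uv.round())
        V.append((k,r["region"].astype(np.float32)))
    return fit4(V,p0)
E
python3 - <<'E'
from sh import *
v,e=see([.5602,-.0065,-1.5587,.6]);print(v.round(4),np.degrees(v[3]),e)
im=camera("side");cv2.imwrite("pics/s1.png",cv2.resize(im[120:280,160:360,::-1],None,fx=3,fy=3))
E
```

```text
time: 8.85
position: [0.561, -0.0947, 0.0816]
tool_rot: [0.699, 0.705, 0.087, -0.087]
ft_force: [0.2, -1.7, -1.1]
grip_width: 0.0537
grip_force: 8.0
side 0.74 [225, 202, 274, 232] [255. 225.]
top 0.8 [235, 194, 261, 206] [249. 203.]
[ 0.5819 -0.0074 -1.595   1.5927] 91.2551247120175 0.9109596014022827
```

View pics/s1.png

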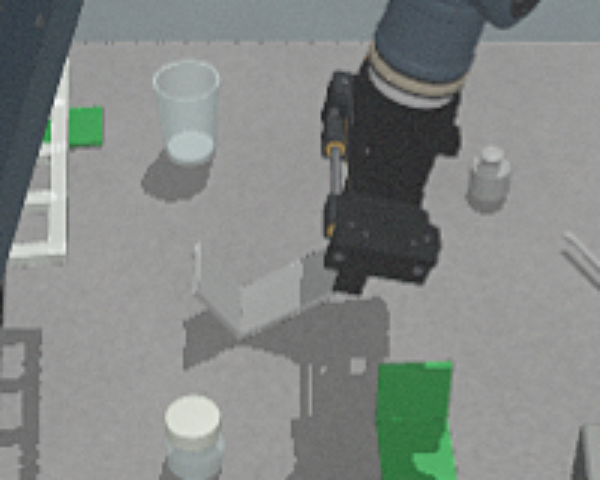

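The crop shows the shield tipped about 30–35° between the fingers. Its near corner is at crop (240,335), the foot rises to the left, and nothing else is touched. I check where the corner is, then continue the arc.

```bash
python3 - <<'E'
from h import *
k=get_calibration("side")
print(ray0(k,(160+240/3,120+335/3),0).round(4), "expected near corner",place(np.array([[0,-.027,0],[0,.027,0]]),[.5602,-.0065,-1.5587]).round(4))
P=place(np.array([[0,-.027,0.]]),[.5602,-.0065,-1.5587]);print(proj(k,P),[ (a-160)*3 for a in proj(k,P)[0][:1]],[(a-120)*3 for a in proj(k,P)[0][1:]])
E
python3 -m inch '[0.038,0,-0.034,0,0.016,0, 0.077,0,-0.066,0,0.032,0, 0.117,0,-0.096,0,0.048,0, 0.16,0,-0.124,0,0.065,0, 0.2,0,-0.15,0,0.08,0, 0.246,0,-0.173,0,0.097,0, 0.291,0,-0.194,0,0.113,0, 0.337,0,-0.212,0,0.13,0, 0.384,0,-0.228,0,0.145,0, 0.432,0,-0.242,0,0.162,0, 0.48,0,-0.253,0,0.178,0, 0.48,0,-0.253,0,0.178,0]'
python3 - <<'E'
from rig import *; import cv2
im=camera("side");cv2.imwrite("pics/s2.png",cv2.resize(im[120:280,160:360,::-1],None,fx=3,fy=3))
E
```

```text
[ 0.5362 -0.0071  0.    ] expected near corner [[ 0.5332 -0.0068  0.    ]
 [ 0.5872 -0.0062  0.    ]]
[[239.82884693 232.56335417]] [np.float64(239.48654080228013)] [np.float64(337.69006250534323)]
time: 10.1
position: [0.561, -0.0623, 0.1108]
tool_rot: [0.68, 0.685, 0.184, -0.184]
ft_force: [-1.3, -5.5, 6.8]
grip_width: 0.0534
grip_force: 8.0
```

View pics/s2.png

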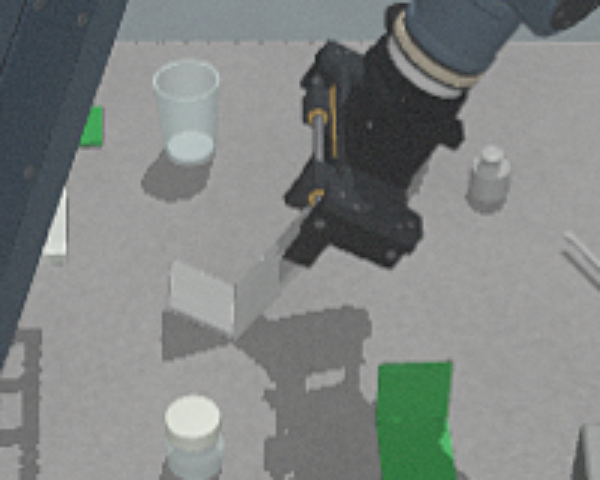

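```bash
python3 - <<'E'
from sh import *
k=get_calibration("side")
for th in(52,58,62,66):
    P=place(np.vstack([q for q in [np.array([[0,-.027,0],[0,-.027,.065],[0,.027,.065]])@np.array([[np.cos(np.radians(th)),0,np.sin(np.radians(th))],[0,1,0],[-np.sin(np.radians(th)),0,np.cos(np.radians(th))]])]]),[.5602,-.0055,-1.5587])
    print(th,((proj(k,P)-[160,120])*3).round().tolist())
E
```

```text
52 [[238.0, 338.0], [171.0, 303.0], [175.0, 255.0]]
58 [[238.0, 338.0], [167.0, 308.0], [171.0, 260.0]]
62 [[238.0, 338.0], [164.0, 311.0], [168.0, 264.0]]
66 [[238.0, 338.0], [162.0, 315.0], [166.0, 267.0]]
```

```bash
python3 -m inch '[0,0,0,0,0,0, 0,0,0,0,0,0, 0,0,0,0,0,0, 0,0,0,0,0,0]' 40 50
python3 -c "
from arc import *
rows(np.linspace(62,90,15),np.linspace(30,2,15))"
```

```text
time: 10.48
position: [0.5611, -0.0621, 0.1109]
tool_rot: [0.68, 0.685, 0.184, -0.184]
ft_force: [-1.0, -3.9, 6.3]
grip_width: 0.052
grip_force: 50.0
0.054,0,0.004,0,-0.022,0, 0.107,0,0.01,0,-0.044,0, 0.16,0,0.017,0,-0.067,0, 0.213,0,0.027,0,-0.089,0, 0.265,0,0.038,0,-0.111,0, 0.317,0,0.051,0,-0.133,0, 0.369,0,0.066,0,-0.156,0, 0.42,0,0.083,0,-0.178,0, 0.47,0,0.102,0,-0.2,0, 0.52,0,0.122,0,-0.222,0, 0.569,0,0.144,0,-0.244,0, 0.617,0,0.168,0,-0.267,0, 0.664,0,0.193,0,-0.289,0, 0.71,0,0.22,0,-0.311,0
```

```bash
python3 -m inch '[0.054,0,0.004,0,-0.022,0, 0.107,0,0.01,0,-0.044,0, 0.16,0,0.017,0,-0.067,0, 0.213,0,0.027,0,-0.089,0, 0.265,0,0.038,0,-0.111,0, 0.317,0,0.05,0,-0.133,0, 0.369,0,0.066,0,-0.156,0, 0.42,0,0.083,0,-0.178,0, 0.47,0,0.1,0,-0.2,0, 0.47,0,0.1,0,-0.2,0]'
python3 - <<'E'
from rig import *; import cv2
im=camera("side");cv2.imwrite("pics/s3.png",cv2.resize(im[120:280,160:360,::-1],None,fx=3,fy=3))
E
```

```text
time: 11.32
position: [0.5607, -0.0234, 0.1242]
tool_rot: [0.7, 0.707, 0.075, -0.074]
ft_force: [-1.3, -3.7, 12.6]
grip_width: 0.0522
grip_force: 50.0
```

View pics/s3.png

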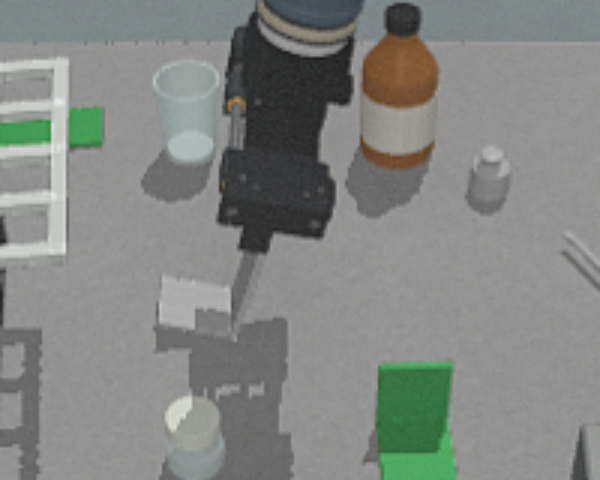

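The foot is now nearly down, with its end at crop (157,327) and the corner at (233,338), about 80° as planned. I do the last 10° slowly.

```bash
python3 -c "
from arc import *
rows(np.linspace(80,91,12),np.linspace(12,1,12))"
```

```text
0.027,0,0.002,0,-0.011,0, 0.054,0,0.004,0,-0.022,0, 0.08,0,0.007,0,-0.033,0, 0.107,0,0.01,0,-0.044,0, 0.133,0,0.013,0,-0.056,0, 0.16,0,0.017,0,-0.067,0, 0.186,0,0.022,0,-0.078,0, 0.213,0,0.027,0,-0.089,0, 0.239,0,0.032,0,-0.1,0, 0.265,0,0.038,0,-0.111,0, 0.291,0,0.045,0,-0.122,0
```

```bash
python3 -m inch '[0.027,0,-0.002,0,-0.011,0, 0.054,0,0,0,-0.022,0, 0.08,0,0.002,0,-0.033,0, 0.107,0,0.005,0,-0.044,0, 0.133,0,0.008,0,-0.056,0, 0.16,0,0.012,0,-0.067,0, 0.186,0,0.017,0,-0.078,0, 0.186,0,0.017,0,-0.078,0]'
python3 -m inch '[0.027,0,0.003,0,-0.011,0, 0.027,0,0.003,0,-0.011,0, 0.054,0,0.007,0,-0.022,0, 0.054,0,0.007,0,-0.022,0, 0.08,0,0.011,0,-0.033,0, 0.08,0,0.011,0,-0.033,0]'
```

```text
time: 12.03
position: [0.5605, -0.0091, 0.1257]
tool_rot: [0.703, 0.71, 0.032, -0.031]
ft_force: [-1.0, -1.8, 14.5]
grip_width: 0.0524
grip_force: 50.0
time: 12.53
position: [0.5605, -0.0029, 0.1258]
tool_rot: [0.704, 0.71, 0.014, -0.012]
ft_force: [-1.6, -1.8, 17.4]
grip_width: 0.052
grip_force: 50.0
```

```bash
python3 -m inch '[0,0,-0.008,0,0,0, 0,0,-0.012,0,0,0, 0,0,-0.012,0,0,-0.01, 0,0,-0.012,0,0,-0.02, 0,0,-0.012,0,0,-0.03, 0,0,-0.012,0,0,-0.04, 0,0,-0.012,0,0,-0.05, 0,0,-0.012,0,0,-0.064, 0,0,-0.012,0,0,-0.064, 0,0,-0.012,0,0,-0.064]'
python3 -m inch '[0,0,0,0,0,0, 0,0,0,0,0,0, 0,0,0,0,0,0]' 40 6
python3 -m inch '[0,0,0,0,0,0, 0,0,0,0,0,0, 0,0,0,0,0,0, 0,0,0,0,0,0, 0,0,0,0,0,0]' 87 6
```

```text
time: 13.37
position: [0.5605, -0.0033, 0.1259]
tool_rot: [0.668, 0.744, 0.015, -0.012]
ft_force: [0.2, -0.2, 12.0]
grip_width: 0.0521
grip_force: 50.0
time: 13.62
position: [0.56, -0.003, 0.1253]
tool_rot: [0.668, 0.744, 0.014, -0.013]
ft_force: [0.2, 0.4, 9.5]
grip_width: 0.0539
grip_force: 6.0
time: 14.03
position: [0.5593, -0.0038, 0.1237]
tool_rot: [0.668, 0.744, 0.013, -0.013]
ft_force: [0.7, -0.6, 0.0]
grip_width: 0.0793
grip_force: 0.0
```

```bash
(python3 -m inch '[0,0,0,0,0,0, 0,0,-0.3,0,0,0, 0,0,-0.7,0,0,0, 0,0,-1,0,0,0, 0,0,-1,0,0,0]' 87
python3 -m inch '[-0.5,0,0,0,0,0, -1,0,0,0,0,0, -1,0,0,0,0,0]'
python3 -m inch '[-0.5,0,0,0,0,0, -1,0,0,0,0,0, -1,0,0,0,0,0]') | grep -E "time|pos|rot"
python3 - <<'E'
from sh import *
v,e=see([.5602,-.005,-1.46,1.57]);print(v.round(4),np.degrees(v[2:]),e)
im=camera("wrist");k=get_calibration("wrist")
a=np.vstack([cv2.resize(camera("side")[120:280,160:360],None,fx=1.75,fy=1.75),cv2.resize(camera("top")[150:260,180:300],(350,320))]);b=cv2.resize(im,(440,330))
cv2.imwrite("pics/c1.png",np.hstack([a,np.vstack([b,np.zeros((a.shape[0]-330,440,3),np.uint8)])])[:,:,::-1])
E
```

```text
time: 14.45
position: [0.5631, -0.0077, 0.2088]
tool_rot: [0.668, 0.744, 0.016, -0.008]
time: 14.7
position: [0.5703, -0.0928, 0.201]
tool_rot: [0.669, 0.743, 0.013, -0.01]
time: 14.95
position: [0.5787, -0.1732, 0.1976]
tool_rot: [0.67, 0.743, 0.013, -0.01]
side 0.58 [212, 181, 241, 235] [247. 233.]
top 0.58 [213, 188, 237, 213] [243. 204.]
[ 0.5574  0.0633 -1.4627  1.6076] [-83.80863971  92.11052127] 0.2775520086288452
```

View pics/c1.png

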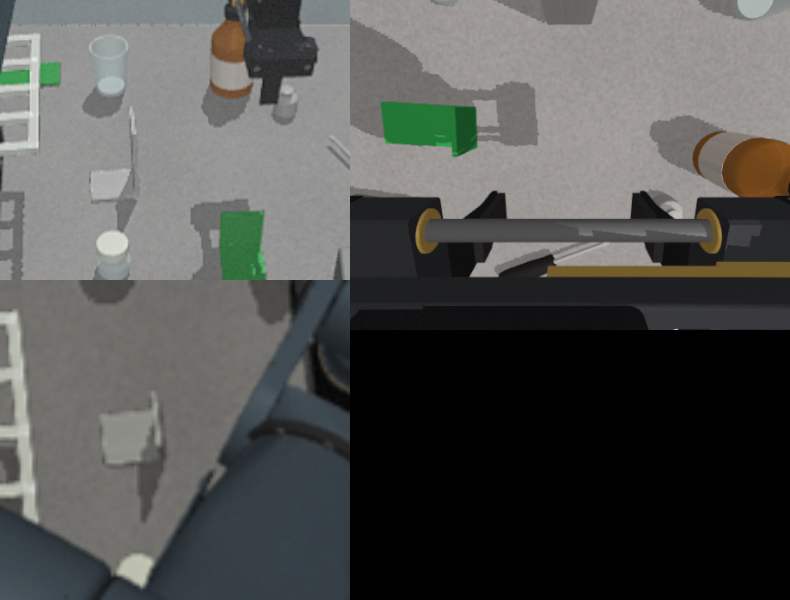

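The shield stands on its foot in the side view, at crop (90–137, 108–200). The jar, bottle and beaker are where they were. My tilt matrix was transposed, so I fix it and refit.

```bash
sed -i 's/\]\]).T # local/]]) # local/' sh.py; python3 - <<'E'
from sh import *
v,e=see([.5602,-.005,-1.46,1.57]);print(v.round(4),np.degrees(v[2:]),e)
H=np.array([.5287,.1808]);a=1.6838;d=np.array([np.cos(a),np.sin(a)]);n=np.array([-d[1],d[0]])
r=v[:2]-H;print("heater frame corner x,y mm",1e3*r@d,1e3*r@n,"yaw err",np.degrees(v[2]+np.pi-a))
o=get_obs();print(o["position"],R.from_quat(o["tool_rot"]).as_matrix().round(3).tolist())
E
```

```text
side 0.85 [212, 181, 242, 235] [232. 215.]
top 0.81 [215, 189, 236, 214] [231. 202.]
[ 5.6080e-01 -1.0000e-03 -1.4610e+00  1.5647e+00] [-83.70752909  89.6524986 ] 0.1833629012107849
heater frame corner x,y mm -184.30974217576733 -11.433317035965366 yaw err -0.1821626376948024
[ 0.57726387 -0.16516286  0.19847934] [[-0.11, 0.994, -0.0], [0.993, 0.109, 0.036], [0.036, 0.004, -0.999]]
```

```bash
(python3 -m inch '[0,0,0,0,0.07,0, 0,0,0,0,0.14,0, 0,0,0,0,0.21,0, 0,0,0,0,0.28,0, 0,0,0,0,0.35,0, 0,0,0,0,0.422,0, 0,0,0,0,0.422,0, 0,0,0,0,0.422,0]' 20 10
python3 -m inch '[-0.03,0,0.4,0,0,0, -0.055,0,0.86,0,0,0, -0.055,0,0.86,0,0,0, -0.055,0,0.86,0,0,0, -0.055,0,0.86,0,0,0]') 
python3 - <<'E'
from h import *
camera("top");o=get_obs();M=R.from_quat(o["tool_rot"]).as_matrix();print(o["position"].round(4),M.round(3).tolist(),o["q"].round(2))
a=1.6838;d=np.array([np.cos(a),np.sin(a),0]);n=np.array([-d[1],d[0],0]);H=np.array([.5287,.1808,0])
T=H+d*-.2257+n*-.0114;T[2]=.0308
print("to go units",(M.T@(T-o["position"])/.08).round(3),"lean",np.degrees(np.arccos(-M[2,2])),"yaw",np.degrees(np.arctan2(M[1,0],M[0,0])),"tilt y",np.degrees(M[2,1]))
E
```

```text
time: 16.17
position: [0.5769, -0.1667, 0.197]
tool_rot: [0.628, 0.699, 0.229, -0.254]
ft_force: [-0.2, 0.5, 0.0]
grip_width: 0.0417
grip_force: 0.0
time: 16.58
position: [0.5738, -0.1249, 0.1442]
tool_rot: [0.626, 0.701, 0.229, -0.252]
ft_force: [-0.0, -0.2, 0.2]
grip_width: 0.0209
grip_force: 0.0
[ 0.5742 -0.1257  0.1445] [[-0.088, 0.994, -0.065], [0.763, 0.109, 0.637], [0.641, 0.007, -0.768]] [-0.64  0.78  1.44  0.49  1.45 -0.95]
to go units [-0.104 -0.003  1.763] lean 39.84337115963463 yaw 96.58128890586345 tilt y 0.3736362388662116
```

```bash
(python3 -m inch '[-0.03,0,0.4,0,0,0, -0.055,0,0.88,0,0,0, -0.055,0,0.88,0,0,0, -0.055,0,0.88,0,0,0]'
python3 -m inch '[-0.03,0,0.3,0,0,0, -0.05,0,0.6,0,0,0, -0.05,0,0.88,0,0,0, -0.05,0,0.88,0,0,0, -0.05,0,0.88,0,0,0, -0.05,0,0.88,0,0,0]') 
python3 - <<'E'
from h import *
camera("top");o=get_obs();M=R.from_quat(o["tool_rot"]).as_matrix();print(o["position"].round(4))
a=1.6838;d=np.array([np.cos(a),np.sin(a),0]);n=np.array([-d[1],d[0],0]);H=np.array([.5287,.1808,0])
T=H+d*-.2257+n*-.0114;T[2]=.0308
print("to go units",(M.T@(T-o["position"])/.08).round(3),"10mm fwd",(M.T@d*.01/.08).round(4),"yaw",np.degrees(np.arctan2(M[1,0],M[0,0])),"force d",o["ft_force"]@d)
E
```

```text
time: 16.97
position: [0.5685, -0.0831, 0.0863]
tool_rot: [0.627, 0.7, 0.23, -0.254]
ft_force: [1.0, -0.6, 0.8]
grip_width: 0.0201
grip_force: 0.0
time: 17.47
position: [0.5663, -0.0437, 0.0312]
tool_rot: [0.627, 0.7, 0.23, -0.251]
ft_force: [-0.1, -0.5, 0.1]
grip_width: 0.0202
grip_force: 0.0
[ 0.5662 -0.0438  0.0313]
to go units [ 0.013 -0.007  0.018] 10mm fwd [ 0.0959 -0.0007  0.0801] yaw 96.5099088336203 force d 0.3208489186622653
```

```bash
python3 -m inch '[0.05,0,0.04,0,0,0, 0.096,0,0.08,0,0,0, 0.14,0,0.12,0,0,0, 0.17,0,0.14,0,0,0, 0.2,0,0.165,0,0,0, 0.23,0,0.19,0,0,0, 0.27,0,0.225,0,0,0, 0.31,0,0.26,0,0,0, 0.35,0,0.29,0,0,0, 0.39,0,0.325,0,0,0, 0.43,0,0.36,0,0,0, 0.48,0,0.4,0,0,0, 0.48,0,0.4,0,0,0, 0.48,0,0.4,0,0,0]'
cat > chk.py <<'E'
from sh import *
import sys
a=1.6838;d=np.array([np.cos(a),np.sin(a),0]);n=np.array([-d[1],d[0],0]);H=np.array([.5287,.1808,0])
o=get_obs();M=R.from_quat(o["tool_rot"]).as_matrix();r=o["position"]-H
print("TCP heater frame mm",(1e3*r@d).round(1),(1e3*r@n).round(1),(1e3*r[2]).round(1),"force d",(o["ft_force"]@d).round(2),"10mm fwd",(M.T@d/8).round(4))
c=float(sys.argv[1])/1e3;p=H+d*c+n*-.0114
v,e=see([p[0],p[1],a-np.pi,1.57]);r=v[:2]-H[:2]
print("corner",1e3*r@d[:2],1e3*r@n[:2],"yaw err",np.degrees(v[2]+np.pi-a),"th",np.degrees(v[3]),e)
E
python3 chk.py -155
```

```text
time: 18.68
position: [0.5582, 0.0093, 0.0298]
tool_rot: [0.627, 0.7, 0.23, -0.255]
ft_force: [0.1, 0.4, -0.7]
grip_width: 0.02
grip_force: 0.1
TCP heater frame mm -173.8 -10.0 29.8 force d 0.43 10mm fwd [ 0.0956 -0.0004  0.0806]
side 0.77 [197, 184, 226, 235] [218. 216.]
top 0.9 [270, 239, 291, 280] [220. 203.]
corner -149.83234121366607 -7.80988683688869 yaw err 0.0012087738114156645 th 89.36170026805442 0.8700157403945923
```

```bash
sed -i 's/,1.57\])/,1.57],("side",))/' chk.py; python3 chk.py -154
```

```text
TCP heater frame mm -174.4 -9.9 29.6 force d -0.24 10mm fwd [ 0.0956 -0.0005  0.0805]
side 0.69 [197, 183, 226, 234] [217. 216.]
corner -151.18035561268707 -10.69946436615758 yaw err 0.35832136099567147 th 90.02875776043284 0.14804469048976898
```

```bash
python3 -m inch '[0.04,0,0.034,0,0,0, 0.09,0,0.076,0,0,0, 0.14,0,0.118,0,0,0, 0.19,0,0.16,0,0,0, 0.24,0,0.202,0,0,0, 0.29,0,0.244,0,0,0, 0.34,0,0.286,0,0,0, 0.39,0,0.328,0,0,0, 0.44,0,0.37,0,0,0, 0.49,0,0.412,0,0,0, 0.54,0,0.455,0,0,0, 0.59,0,0.497,0,0,0, 0.64,0,0.539,0,0,0, 0.69,0,0.58,0,0,0, 0.74,0,0.623,0,0,0, 0.766,0,0.645,0,0,0, 0.766,0,0.645,0,0,0]'
python3 chk.py -75;  python3 - <<'E'
from rig import *; import cv2
im=camera("side");cv2.imwrite("pics/s5.png",cv2.resize(im[110:290,100:330,::-1],None,fx=3,fy=3))
E
```

```text
time: 20.4
position: [0.5498, 0.0888, 0.03]
tool_rot: [0.627, 0.7, 0.23, -0.254]
ft_force: [-0.5, -1.1, 0.4]
grip_width: 0.0197
grip_force: 0.2
TCP heater frame mm -93.8 -10.5 30.0 force d -1.01 10mm fwd [ 0.0956 -0.0005  0.0805]
side 0.88 [164, 186, 193, 236] [184. 219.]
corner -69.8768198394175 -11.499383076504776 yaw err 1.5798327533000647 th 89.46671947166342 0.15154866874217987
```

View pics/s5.png

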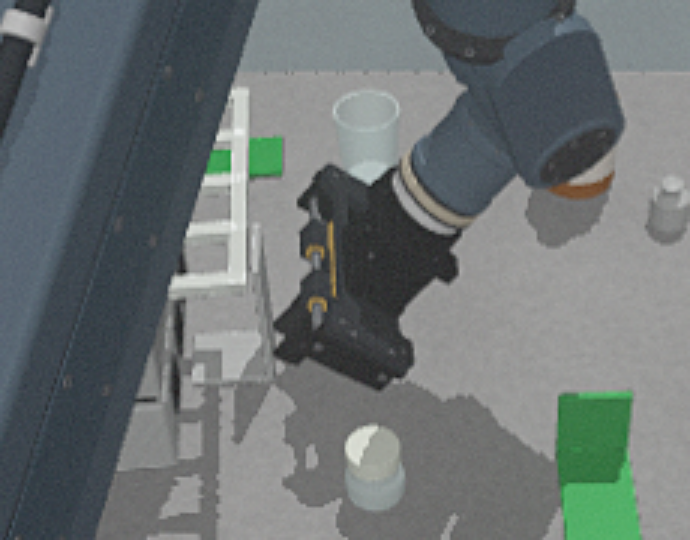

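The shield is square at crop (190–272, 225–385), just short of the heater and clear of the rack. I approach to just before the stop zone, then creep in with a force check between steps.

```bash
cat > ok.py <<'E'
from rig import get_obs
import numpy as np,sys
a=1.6838;d=np.array([np.cos(a),np.sin(a),0]);o=get_obs();f=-o["ft_force"]@d;x=1e3*(o["position"]-[.5287,.1808,0])@d
print(round(o["time"],2),"x",round(x,1),"push",round(f,1),"fz",round(o["ft_force"][2],1));sys.exit(f>5)
E
python3 -m inch '[0.03,0,0.025,0,0,0, 0.06,0,0.05,0,0,0, 0.09,0,0.075,0,0,0, 0.12,0,0.1,0,0,0, 0.15,0,0.125,0,0,0, 0.18,0,0.15,0,0,0, 0.21,0,0.175,0,0,0, 0.24,0,0.2,0,0,0]' >/dev/null; python3 ok.py && python3 -m inch '[0.012,0,0.01,0,0,0, 0.024,0,0.02,0,0,0]' >/dev/null && python3 ok.py && python3 -m inch '[0.012,0,0.01,0,0,0, 0.024,0,0.02,0,0,0]' >/dev/null && python3 ok.py && python3 -m inch '[0.012,0,0.01,0,0,0, 0.024,0,0.02,0,0,0]' >/dev/null && python3 ok.py && python3 -m inch '[0.012,0,0.01,0,0,0, 0.024,0,0.02,0,0,0]' >/dev/null && python3 ok.py && python3 -m inch '[0.012,0,0.01,0,0,0, 0.024,0,0.02,0,0,0]' >/dev/null && python3 ok.py
```

```text
21.22 x -69.6 push 3.7 fz 1.1False
```

```bash
sed -i 's/sys.exit(f>5)/sys.exit(int(f>6.5))/' ok.py
python3 -m inch '[0.012,0,0.01,0,0,0, 0.024,0,0.02,0,0,0]' >/dev/null; python3 ok.py && python3 -m inch '[0.012,0,0.01,0,0,0, 0.024,0,0.02,0,0,0]' >/dev/null && python3 ok.py && python3 -m inch '[0.012,0,0.01,0,0,0, 0.024,0,0.02,0,0,0]' >/dev/null && python3 ok.py && python3 -m inch '[0.012,0,0.01,0,0,0, 0.024,0,0.02,0,0,0]' >/dev/null && python3 ok.py && python3 -m inch '[0.012,0,0.01,0,0,0, 0.024,0,0.02,0,0,0]' >/dev/null && python3 ok.py && python3 -m inch '[0.012,0,0.01,0,0,0, 0.024,0,0.02,0,0,0]' >/dev/null && python3 ok.py && python3 -m inch '[0.012,0,0.01,0,0,0, 0.024,0,0.02,0,0,0]' >/dev/null && python3 ok.py  && python3 -m inch '[0.012,0,0.01,0,0,0, 0.024,0,0.02,0,0,0]' >/dev/null && python3 ok.py
```

```text
21.38 x -67.1 push 3.0 fz -0.0
21.55 x -64.9 push 3.1 fz 0.9
21.72 x -62.4 push 3.6 fz 0.6
21.88 x -59.9 push 3.4 fz 1.3
22.05 x -57.3 push 3.8 fz 0.5
22.22 x -54.8 push 3.5 fz -0.2
22.38 x -52.3 push 3.0 fz 0.4
22.55 x -49.8 push 3.4 fz 1.1
```

```bash
python3 -m inch '[0.012,0,0.01,0,0,0, 0.024,0,0.02,0,0,0]' >/dev/null; python3 ok.py && python3 -m inch '[0.012,0,0.01,0,0,0, 0.024,0,0.02,0,0,0]' >/dev/null && python3 ok.py && python3 -m inch '[0.012,0,0.01,0,0,0, 0.024,0,0.02,0,0,0]' >/dev/null && python3 ok.py && python3 -m inch '[0.012,0,0.01,0,0,0, 0.024,0,0.02,0,0,0]' >/dev/null && python3 ok.py && python3 -m inch '[0.012,0,0.01,0,0,0, 0.024,0,0.02,0,0,0]' >/dev/null && python3 ok.py && python3 -m inch '[0.012,0,0.01,0,0,0, 0.024,0,0.02,0,0,0]' >/dev/null && python3 ok.py
```

```text
22.72 x -47.3 push 3.1 fz 0.5
22.88 x -44.8 push 3.7 fz -0.4
23.05 x -43.4 push 9.7 fz 4.2
```

```bash
python3 -m inch '[0,0,0,0,0,0, 0,0,0,0,0,0]' >/dev/null; python3 ok.py;  python3 -m inch '[0.004,0,0.003,0,0,0, 0.004,0,0.003,0,0,0]' >/dev/null; python3 ok.py
```

```text
23.22 x -43.6 push 6.5 fz 2.3
23.38 x -43.5 push 9.1 fz 2.6
```

```bash
python3 -m inch '[0.006,0,0.005,0,0,0, 0.006,0,0.005,0,0,0]' >/dev/null; python3 ok.py;  python3 -m inch '[0,0,0,0,0,0, 0,0,0,0,0,0, 0,0,0,0,0,0]' >/dev/null; python3 ok.py; python3 chk.py -20
```

```text
23.55 x -43.3 push 10.0 fz 3.5
23.8 x -43.3 push 10.2 fz 2.2
TCP heater frame mm -43.3 -11.7 29.9 force d -10.24 10mm fwd [ 0.096  -0.0006  0.0801]
side 0.85 [161, 194, 173, 236] [161. 221.]
corner -21.136900437592445 -15.374220321753585 yaw err 6.459587227663303 th 89.59326908706448 1.6541502475738525
```

```bash
python3 -m inch '[0.003,0,0.002,0,0,0, 0.005,0,0.004,0,0,0, 0.005,0,0.004,0,0,0, 0.005,0,0.004,0,0,0, 0.005,0,0.004,0,0,0, 0.005,0,0.004,0,0,0]' >/dev/null; python3 ok.py
python3 -m inch '[0,0,0,0,0,0, 0,0,0,0,0,0, 0,0,0,0,0,0, 0,0,0,0,0,0]' >/dev/null; python3 ok.py
python3 -m inch '[-0.01,0,-0.008,0,0,0, -0.02,0,-0.016,0,0,0, -0.04,0,-0.034,0,0,0, -0.08,0,-0.067,0,0,0, -0.15,0,-0.126,0,0,0, -0.25,0,-0.21,0,0,0, -0.4,0,-0.336,0,0,0, -0.6,0,-0.5,0,0,0, -0.8,0,-0.67,0,0,0, -0.96,0,-0.8,0,0,0, -0.96,0,-0.8,0,0,0]' | grep -E "pos|ft"
python3 -m inch '[-0.1,0,-0.2,0,0,0, -0.3,0,-0.5,0,0,0, -0.5,0,-0.8,0,0,0, -0.5,0,-1,0,0,0, -0.5,0,-1,0,0,0]' | grep -E "pos|ft"
python3 chk.py -20
python3 - <<'E'
from rig import *; import cv2,numpy as np
a=cv2.resize(camera("side")[110:290,60:290],None,fx=1.7,fy=1.7);b=cv2.resize(camera("top")[140:280,60:240],(394,306))
cv2.imwrite("pics/f.png",np.hstack([a,b])[:,:,::-1]) if a.shape[0]==b.shape[0] else print(a.shape,b.shape)
E
```

```text
24.4 x -43.2 push 11.4 fz 3.2
24.73 x -43.2 push 11.4 fz 4.5
position: [0.5571, 0.038, 0.0293]
ft_force: [0.1, -0.5, 0.3]
position: [0.5659, -0.0424, 0.0666]
ft_force: [0.4, -0.6, -0.3]
TCP heater frame mm -225.9 -11.8 66.6 force d -0.63 10mm fwd [ 0.0959 -0.0009  0.0802]
side 0.36 [211, 136, 231, 177] [161. 221.]
corner -26.243931546988534 -20.428485670584486 yaw err 4.139866957199676 th 85.76119684413737 1.9250788688659668
```

View pics/f.png

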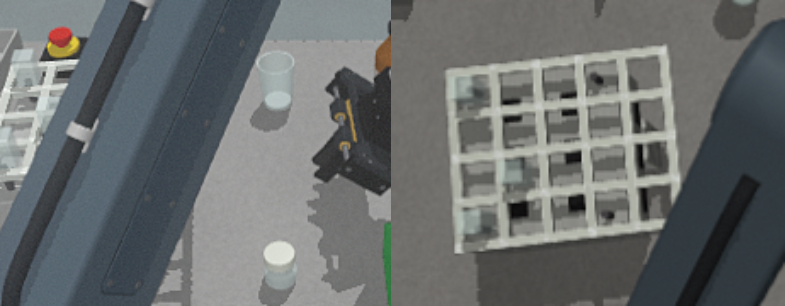

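The forearm hides the shield in both views. I lift and back off for the final check.

```bash
(python3 -m inch '[0,0,-0.4,0,0,0, 0,0,-0.8,0,0,0, 0,0,-1,0,0,0, 0,0,-1,0,0,0]' 
python3 -m inch '[0,0,-0.4,0,0,0, 0,0,-0.8,0,0,0, 0,0,-1,0,0,0, 0,0,-1,0,0,0]' 
python3 -m inch '[-0.4,0,-0.4,0,0,0, -0.8,0,-0.8,0,0,0, -0.8,0,-0.8,0,0,0, -0.8,0,-0.8,0,0,0]')|grep pos
python3 chk.py -20
python3 - <<'E'
from rig import *; import cv2,numpy as np
a=cv2.resize(camera("side")[110:290,60:290],(782,612))[:,:];b=cv2.resize(camera("top")[140:280,60:240],(394,306))
cv2.imwrite("pics/f2.png",np.vstack([a[:440],np.hstack([b,np.zeros((306,388,3),np.uint8)])[100:260]])[:,:,::-1])
E
```

```text
position: [0.571, -0.0921, 0.128]
position: [0.5759, -0.1428, 0.1886]
position: [0.5841, -0.2322, 0.193]
TCP heater frame mm -416.7 -8.5 193.0 force d 0.55 10mm fwd [ 0.0956 -0.0008  0.0806]
side 0.23 [276, 121, 308, 175] [161. 221.]
corner -26.243931546988534 -20.428485670584486 yaw err 4.139866957199676 th 85.76119684413737 1.5131233930587769
```

View pics/f2.png

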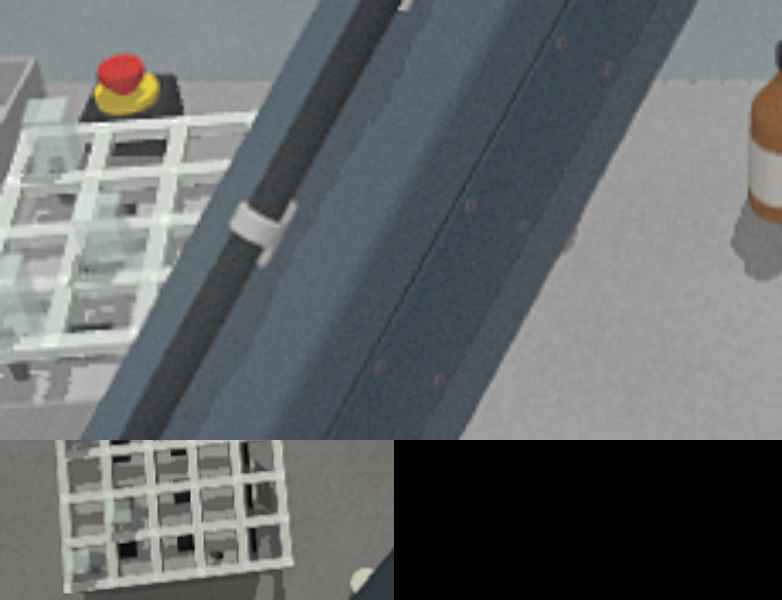

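```bash
(python3 -m inch '[-0.3,0,-0.6,0,0,0, -0.5,0,-1,0,0,0, -0.5,0,-1,0,0,0, -0.5,0,-1,0,0,0]' 
python3 -m inch '[-0.4,-0.3,-0.4,0,0,0, -0.8,-0.5,-0.65,0,0,0, -0.8,-0.5,-0.65,0,0,0, -0.8,-0.5,-0.65,0,0,0]' 
python3 -m inch '[-0.4,-0.3,-0.4,0,0,0, -0.8,-0.5,-0.65,0,0,0, -0.8,-0.5,-0.65,0,0,0, -0.8,-0.5,-0.65,0,0,0]')|grep pos
python3 - <<'E'
from rig import *
import cv2
for c in("side","top"):
    im=camera(c);cv2.imwrite(f"pics/{c}_last.png",im[:,:,::-1])
    print(c,[(round(r["conf"],2),[int(b) for b in r["bbox"]]) for r in cut_out(c,"shield")])
E
python3 chk.py -20
```

```text
position: [0.5937, -0.3144, 0.2316]
position: [0.561, -0.4001, 0.2277]
position: [0.5308, -0.4859, 0.2263]
side [(0.72, [284, 238, 317, 305]), (0.64, [146, 149, 194, 165])]
top [(0.88, [150, 117, 194, 140]), (0.8, [269, 238, 288, 263])]
TCP heater frame mm -659.8 70.6 228.2 force d -0.77 10mm fwd [ 0.0955 -0.0002  0.0806]
side 0.58 [147, 148, 195, 164] [161. 221.]
corner -26.243931546988534 -20.428485670584486 yaw err 4.139866957199676 th 85.76119684413737 3.4746835231781006
```

```bash
python3 - <<'E'
from sh import *
k=get_calibration("side")
A=cv2.imread("pics/side0.png").astype(int);B=cv2.imread("pics/side_last.png").astype(int)
D=np.abs(A-B).max(2)>14
a=1.6838;d=np.array([np.cos(a),np.sin(a)]);n=np.array([-d[1],d[0]]);H=np.array([.5287,.1808])
p=H+d*-.021+n*-.0115
m=render(k,parts(np.pi/2),[p[0],p[1],a-np.pi])
ys,xs=np.nonzero(m>.3);y0,y1,x0,x1=ys.min()-3,ys.max()+4,xs.min()-8,xs.max()+14
print(y0,x0)
for y in range(y0,y1,2): print("".join(("#" if m[y,x]>.5 else "o") if D[y,x] else ("." if m[y,x]>.5 else " ") for x in range(x0,x1)))
print("diff overall cols",[int(v) for v in D.reshape(384,16,32).sum((0,2))])
E
```

```text
182 135
oooooooooooooooooooooooooooooooooooooooooooooooooo
ooooooooooooooooooooooooooooooo oooooooooooooooooo
ooooooooooooooooooooooooooo###oooooooooooooooooooo
ooooooooooooooooooooooooooo####ooooooooooooooooooo
ooooooooooooooooooooooooooo####ooooooooooooooooooo
ooooooooooooooooooooooooooo####ooooooooooooooooooo
oooooooooooooooooooooo ooo #####oooooooooooooooooo
ooooooooooooooooooooooooooo#####oooooooooooooooooo
ooooooooooooooooooooooooooo.####ooooooooooooooo oo
oooooooooooooooooooooooooo#######ooooooooooooooooo
oo oooooooooooooooooooooooo######ooooooooooooooooo
ooooooooooooooooooooooooooo######ooooooooooooooooo
oooooooooo oooooooooooooooo#######oooooooooooooooo
oooooooo ooooooooooooooooooo######oooooooooooooooo
oooooo oooooooo oooooooo o o######oooooooooooooooo
o oooo ooooooooo oooooo oooo#######ooooooooooooooo
ooooooooooooooooooooooo o ooo######ooooooooooooooo
  oooooooooooooooo oooo o ooo######ooooooooooooooo
   oooooooooooooooooooo oooooo######oooooooooooooo
 ooooooooooooooooooooooooooooo######oooooooooooooo
oooooooooo##########################oooooooooooooo
ooooooooo###########################oooooooooooooo
ooooooooo#########..###.############oooooooooooooo
ooooooooo#######.#####.#############oooooooooooooo
ooooooooo#########..####..##########oooooooooooooo
ooooooooo################.########## ooooooooooooo
oooooooo#########.##################oooooooooooooo
oooooooo##########.#################oooooooooooooo
oooooooo#################.#####ooooooooooooooooooo
oooooooooooooooooo oooooo oooooooooooooooooooooooo
ooooooooooo oooooo oooooooooooooo o oooooooooooooo
diff overall cols [12281, 12247, 12170, 11743, 11987, 11527, 11579, 11888, 11630, 12013, 12064, 11946, 12093, 10987, 11094, 11240]
```

```bash
python3 - <<'E'
import cv2,numpy as np
A=cv2.imread("pics/side0.png").astype(int);B=cv2.imread("pics/side_last.png").astype(int)
for I in(A,B):
    print([I[y:y+6,x:x+6].mean((0,1)).round().astype(int).tolist() for y,x in((190,420),(300,230),(185,155),(230,150),(215,164),(195,163),(225,168))])
d=np.abs(cv2.GaussianBlur((B-A).astype(np.float32),(5,5),0)).max(2)
for y in range(8,384,16): print("".join("%3d"%d[y,x] for x in range(8,512,16)))
E
```

```text
[[124, 125, 125], [119, 120, 120], [159, 164, 161], [99, 99, 98], [125, 125, 125], [124, 125, 126], [115, 115, 116]]
[[149, 149, 150], [143, 144, 144], [185, 190, 186], [92, 84, 73], [92, 83, 73], [87, 81, 74], [109, 99, 85]]
 22 22 22 23 23 23 23 22 24 23 22 23 23 23 23 22 24 22 23 21 21 16 54 34 18 37 49 41 40 35 30 25
 22 22 22 22 22 24 22 22 23 23 22 23 23 24 23 23 22 23 22 22 18 55 34 19 37 47 54 48 43 42 40 33
 24 22 22 22 23 22 22 23 24 23 23 23 24 23 23 23 22 22 21 16 53 32 17 37 46 47 37 14 50 47 43 61
 23 24 24 24 23 23 23 24 24 23 23 23 24 23 23 23 23 24 21 52 35 22 39 49 49 43 21 22 20 15 54 59
 24 23 22 23 23 23 22 22 24 22 23 23 23 23 23 22 22 16 54 35 20 35 45 46 43 21 23 22 23 23 23 54
 23 23 24 23 21 23 23 22 23 22 24 24 24 23 22 21 15 53 35 22 36 42 45 39 18 23 22 24 21 22 22 23
 24 23 22 23 23 24 24 23 22 22 22 23 23 23 23 15 54 34 21 37 45 46 45 10 22 23 23 23 23 59 22 22
 22 23 22 23 23 22 23 22 23 23 23 23 23 22 17 54 38 20 20 42 45 41  3 21 21 22 23 22 22 60 64 85
 21 22 23 23 21 25 26 23 25 24 24 24 23 35 70 52 38 57 47 64 64 21 23 24 24 26 26 23 24 40 72 84
 
[... 753 characters left out ...]
 24 20  8 21 25 25 26
 24 24 24 20 18 20 16 20 17 19 28 64 55 17 20 24 24 25 26 25 24 24 24 24 25 25 21  6 21 26 25 26
 24 24 24 19 18 18 17 12  8 29 39 36 37 23 23 24 23 24 25 26 23 24 24 24 24 23 19 11  9  9  7  7
 25 24 24 19 18 19 23 59 41 32 31 25 36 24 86 81 26 24 25 25 23 25 19 19 18 24 24 19  5  8  6 10
 24 24 22 24 25 25 24 22 46 36 31 20 19 23 74 79 84 60 25 25 24 25 20 19 19 24 25 19 18 19 19 20
 25 24 23 23 24 24 24 23 56 43 15 12 13 14 10 24 82 96 24 24 24 24 25 24 25 25 24 18 19 21 19  1
 23 23 25 23 24 23 23 22 23 48 45 13 14 17 18 12 78 98 24 25 25 24 23 24 24 25  3 18 18 19 20 13
 24 24 24 23 24 24 24 24 24 55 21 13 15 15 17 27 83 97  3 19 19 17 23 25 24 19 18 18 17 17  4 25
```

```bash
python3 -m inch '[0,0,0,0,0.07,0, 0,0,0,0,0.14,0, 0,0,0,0,0.21,0, 0,0,0,0,0.28,0, 0,0,0,0,0.28,0, 0,0,0,0,0.28,0, 0,0,0,0,0.28,0]'|grep -E "pos|rot"
cat > wchk.py <<'E'
from sh import *
a=1.6838;d=np.array([np.cos(a),np.sin(a)]);n=np.array([-d[1],d[0]]);H=np.array([.5287,.1808])
p=H+d*-.021+n*-.0115
k=get_calibration("wrist");im=camera("wrist");cv2.imwrite("pics/wl.png",im[:,:,::-1])
print("pred bbox",proj(k,place(np.vstack(parts(np.pi/2)),[p[0],p[1],a-np.pi])).min(0),proj(k,place(np.vstack(parts(np.pi/2)),[p[0],p[1],a-np.pi])).max(0))
rs=cut_out("wrist","shield")
for r in rs: print(r["conf"],r["bbox"])
for r in rs:
    v,e=fit4([(k,r["region"].astype(np.float32))],[p[0],p[1],a-np.pi,1.57])
    q=v[:2]-H;print("corner",1e3*q@d,1e3*q@n,"yaw",np.degrees(v[2]+np.pi-a),np.degrees(v[3]),e)
E
python3 wchk.py
```

```text
position: [0.5322, -0.4851, 0.2288]
tool_rot: [0.562, 0.629, 0.36, -0.399]
pred bbox [272.47098962  66.62688132] [298.42193149 113.9564515 ]
0.85 [365.3, 82.9, 389.0, 118.1]
0.79 [168.7, 146.5, 232.7, 190.9]
0.75 [274.6, 67.2, 302.1, 115.0]
corner 5.910572189884489 -20.807044881859 yaw 8.433730498814038 25.556609577689063 1.9401663541793823
corner 5.910572189884489 -20.807044881859 yaw 8.433730498814038 25.556609577689063 1.390182375907898
corner -23.23848226628253 -12.4408754127274 yaw 2.220102423064774 87.41420679177897 0.05137072503566742
```

The wrist camera finds the shield standing where predicted: corner about 21–23 mm in front of the heater, upright and between the feet. The robot is clear, so I hand in.

```bash
python3 -c "
from rig import *
print(get_obs()['time'],hand_in())"
```

```text
the job is handed in; nothing more can be done
29.45 None
```

The job is handed in at 29.5 s: the shield was tipped onto its foot under control, slid in until it met the stop about 44 mm under the heater, pressed there at 10–11 N and left standing, off-centre by about 12 mm and square to the heater within about 2° as best I could measure.

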